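# Swing a tube tray home on its pivot pin and bolt it on the shaker

## Robot

A 6-joint arm with a two-finger parallel gripper is mounted at the origin on the work surface. World frame = base frame: x ahead of the robot, y to its left, z up, the work surface at z = 0. Lengths are in m, angles in rad, forces in N, time in s.
With the tool pointing down it reaches from about 0.4 to 0.925 m from the base axis. Payload 3.4 kg.
Tool frame: the origin (TCP) lies on the front face of the gripper's body, between the roots of the fingers; the fingertips stand 73 mm ahead of it and the grasp point (between the pads) lies 54 mm ahead of it; z points along the fingers, y is the line along which they close (so a half turn about z gives the same grasp; the last joint's range is limited). The gripper opens to 85 mm and grips with 20 to 120 N. Pads are 22 mm wide; open, the fingers measure 114 mm over their backs; the gripper's body (76 mm by 85 mm) begins 54 mm behind the grasp point. The pads swing forward as they close: fully open they stand 13 mm farther back than shut.
Start: joints at [1.054, 0.307, 1.506, -0, 1.328, -0.073], TCP at [0.247, 0.519, 0.304] pointing down, gripper open.
Joint ranges: [-3.12, 3.12], [-1.05, 2.28], [0.14, 2.33], [-1.42, 4.57], [0.1, 2.73], [-2.68, 2.68]. Speed limits (rad/s): [2.57, 2.57, 3.14, 3.14, 3.14, 3.14].

## Interface

Orientations are given as a unit quaternion [w, x, y, z].
In Python, from plant import manip, imaging gives the robot as it stands.
- The arm moves only by the shell command python3 -m inch 'ROWS' [FORCE]. ROWS is a JSON object whose one key "series" holds a list that holds one entry, the list of rows, each a list of 7 numbers: the shift along the tool's x, y, z in mm, then the turn, a rotation vector about the tool's x, y, z in rad, then the opening, from -1 (shut) to 1 (fully open). A call has 1 to 10 rows; each row shifts and turns the commanded pose from where the row before left it, along the tool's axes as they then stand; what a row does not reach is not made up. A row lasts 1/8 s, in which the tool goes at most 62.5 mm and 10.7 degrees, less where a joint would pass 70% of its speed; a pose out of reach is approached as far as the arm can. A call with a gripper value outside its range is refused whole. The fingers move at their own pace and stop on an object; FORCE is the grip in N (left out, the last holds). Time passes only in rows, so rows that do not move let the fingers close. It gives the time, the measured TCP pose, the force, the opening and the grip force at its end, in the units of the state.
- manip.get_state(): the state, without advancing time (a new reading comes with each control period).
- imaging.snapshot(name): name is "scene" or "top" or "wrist"; returns a dict with "color" (400x640x3 uint8, blue, green, red), "fx", "fy", "cx", "cy" (pixels), "cam_to_world" (4x4, takes a point from camera to world coordinates); the wrist camera has in their place "T_tool_cam" (4x4, takes a point from camera to tool coordinates, whose origin is the TCP and whose axes are the flange's). Camera axes: x right, y down, z forward; pixel columns grow to the right and rows downward; lengths in m; the calibration is good to about 2 mm. A picture is of the moment at which its call begins: read the wrist's pose just before it. There is no depth.
- manip.finish_job(): hands the job in; it is judged then, once.
The state is a dict: "time_s": time; "joints": joint angles; "qvel": joint speeds; "tau": joint torques, N m; "eef_pos": TCP position; "tool_rot": TCP orientation; "wrist_force": force on the tool from outside, world axes, zero at the start; "moment": the same for the moment, N m; "grip_width": finger opening in m; "grip_force": force on a finger pad.
Only numpy, scipy, OpenCV 4.12 (cv2) and the standard library are available. Lean on these libraries where they do the work, as an engineer would, in place of code of your own. Each camera call takes 0.05 s, during which the arm holds its last target. There are 200 camera calls.

## Task

Get the pink tube tray ready for shaking: with the red bolt open, push its free end round on the pivot pin until the spring catch snaps out behind its lug and it meets the stop, and hold it pressed there with about 12 N for one second to bed it. Then slide the red bolt all the way across to lock the tray in. Never push the tray with more than 20 N, keep it flat, and leave the blue rack, the tip box and the jar where they are.

Things in the scene. Friction and masses are not known exactly. Their poses are not given: they have to be found in the camera images.
- deck: Low lime-green shaker with a white platform, 260 (x) x 340 (y) mm, fixed to the bench; platform top 40 mm above the bench. Origin: centre of its underside; z up, -x is the edge nearest the robot. Pin, stop, catch and bolt stand on it and turn with it. The bolt's two low guides (near deck x -4, y 92 and 160 mm) reach 67 mm above the bench.
- tray: Loose pink tube tray, 90 x 200 x 30 mm, about 0.7 kg, flat on the platform, on the pin. Origin: underside, centre of its 11 mm pin hole. It spans x -70 to 20, y -20 to 180 mm; +y points to the free end. Home: its axes parallel to the deck's, +x side on the stop. Starts 0.5 to 0.9 rad anticlockwise of home (from above), so it turns clockwise. Tube caps reach 42 mm above its underside.
- push_corner (a point): Point on the tray's robot-side long face, at tray x -70, y 155 (25 mm from the free end), 15 mm above the tray's underside: where to push, towards the tray's +x. Sliding the tray on the platform takes about 1 to 5 N here.
- lug (a point): End of the steel lug that sticks out 12 mm from the tray's free end: tray x -30, y 192, 13 mm above the tray's underside; the lug is 10 mm wide in x.
- pin (a point): Centre of the top of the fixed pivot pin, 80 mm above the bench, at deck x 75, y -115 mm. 10 mm thick, head 19 mm wide.
- stop (a point): Centre of the rubber-faced front (towards deck -x) of the rigid steel stop block, at deck x 95, y 35 mm, 55 mm above the bench. Block 17 x 30 x 30 mm, top at 70 mm. The tray's +x face lies on it when home.
- catch (a joint): Brass spring catch, slides along deck y. 0 = out, up to 0.012 m = pressed in. In about the last 20 to 25 mm of the swing the lug rides up its ramp and presses it in about 5 mm; pushing at push_corner then takes about 6 to 13 N. About 2 mm before the stop it snaps back to 0 behind the lug: the push drops, then rises sharply at the stop. It then keeps the tray within about 2 mm of the stop.
- catch_nose (a point): Tip of the brass catch: deck x 38, y 71 mm when out, 53 mm above the bench; the ramp runs from it towards deck -x. Its steel housing behind it (deck x 11 to 57, y 95 to 141 mm) is 65 mm above the bench.
- bolt (a joint): Red bolt, slides along the deck's -y. 0 = open, 0.045 m = fully across. Its bar, 12 x 14 mm, passes about 3 mm in front of the tray's robot-side face when the tray is home; otherwise it runs into the tray. Friction about 1.5 N; stays where left.
- bolt_knob (a point): Centre of the top of the bolt's upright red round knob, 16 mm in diameter, 100 mm above the bench; the red grip reaches 28 mm down, a 10 mm steel stem below it. Open it stands at deck x -4.5, y 125 mm, and it moves 45 mm along the deck's -y.
- blue_rack: Blue rack with red and white caps, 70 x 110 x 64 mm, loose bystander. Origin: centre of underside.
- tip_box: Teal box with a white lid, 80 x 110 x 75 mm, loose bystander. Origin: centre of underside.
- jar: Whitish translucent jar with a white cap, 70 mm in diameter, 110 mm high, loose bystander. Origin: centre of underside.
Things that resemble listed ones, but are neither listed nor needed, are in the scene too. Of the things that look like the tray, the smallest one is meant.

How it is judged:
By the outcome, as a careful person would: the job done as asked, in the order asked, and still so for the second after the job is handed in, with the robot touching nothing.
It also fails if it takes over 72 s, if anything falls off the work surface, if the arm or the gripper's body presses on something with over 40 N, if the wrist force passes 120 N, or if a joint passes its speed limit or range.

## Working session

There is one attempt and no reset: what is moved stays moved. The work goes in short steps, Python scripts to look and compute and a shell command to move; the robot and the scene stay as the last step left them, time stands still between calls to the robot, and variables do not carry over. Pictures are saved under pics/ and viewed, at most 10 in all, crops included, and the job is handed in when it is done.

```bash
ls; mkdir -p pics
python3 - <<'E'
from plant import manip, imaging
import cv2
s=manip.get_state();print({k:s[k] for k in('time_s','eef_pos','tool_rot','wrist_force','grip_width')})
for n in("scene","top"):
    d=imaging.snapshot(n);cv2.imwrite(f"pics/{n}1.png",d["color"]);print(n,d["fx"],d["fy"],d["cx"],d["cy"],d["cam_to_world"])
E
```

```text
pics
{'time_s': 0.0, 'eef_pos': array([0.24663498, 0.51879749, 0.30297507]), 'tool_rot': array([-2.98154463e-04,  2.20085302e-01,  9.75480080e-01, -9.92431319e-04]), 'wrist_force': array([-0.77197301,  0.05281307,  0.55691743]), 'grip_width': 0.0854166002266452}
scene 492.28954031286486 492.28954031286486 318.6425416865799 194.97320443926338 [[-0.58007131  0.66573132 -0.4693816   1.1422136 ]
 [ 0.81441641  0.4629641  -0.34984304  0.5209878 ]
 [-0.01559464 -0.58520599 -0.8107347   1.31035397]
 [ 0.          0.          0.          1.        ]]
top 513.1425389030086 513.1425389030086 325.9778784926962 192.88752981552435 [[-5.91405307e-04 -9.93967832e-01  1.09670416e-01  2.33571610e-01]
 [-9.99915104e-01 -8.39760682e-04 -1.30030528e-02 -2.00364039e-02]
 [ 1.30167131e-02 -1.09668795e-01 -9.93882951e-01  1.73042869e+00]
 [ 0.00000000e+00  0.00000000e+00  0.00000000e+00  1.00000000e+00]]
```

View pics/scene1.png

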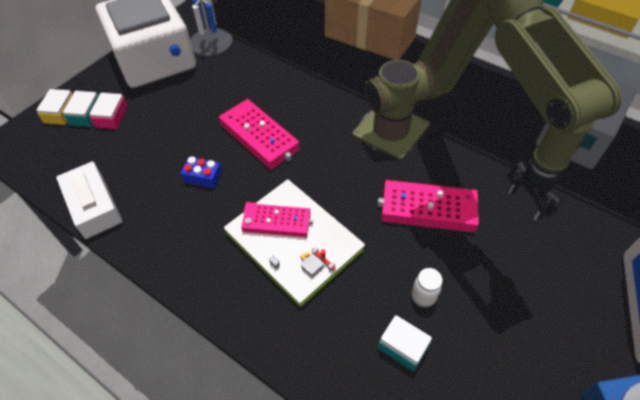

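View pics/top1.png

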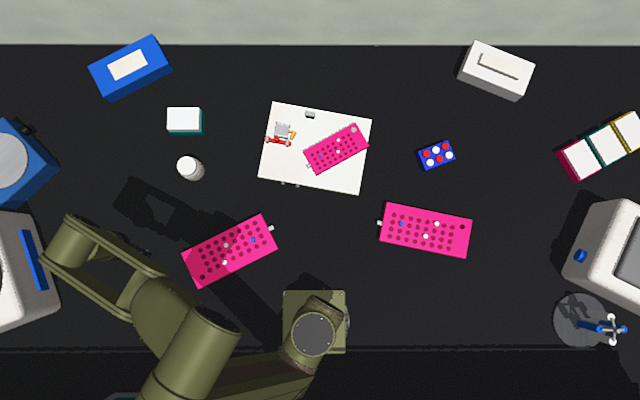

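The target is the small pink tray on the white platform: in the top view the platform is at about px (272,101), (373,119), (360,195), (258,178). The bolt, catch and housing are near (280,135), the stop near (310,114), and the pin end of the tray near (350,135). I'll enlarge that area.

Run:
```python
import cv2
a=cv2.imread("pics/top1.png")[90:205,250:385]
cv2.imwrite("pics/topc.png",cv2.resize(a,None,fx=5.9,fy=5.2,interpolation=cv2.INTER_CUBIC)) if 0 else cv2.imwrite("pics/topc.png",cv2.resize(a,None,fx=5,fy=5,interpolation=cv2.INTER_CUBIC))
```

```text
(no output)
```

View pics/topc.png

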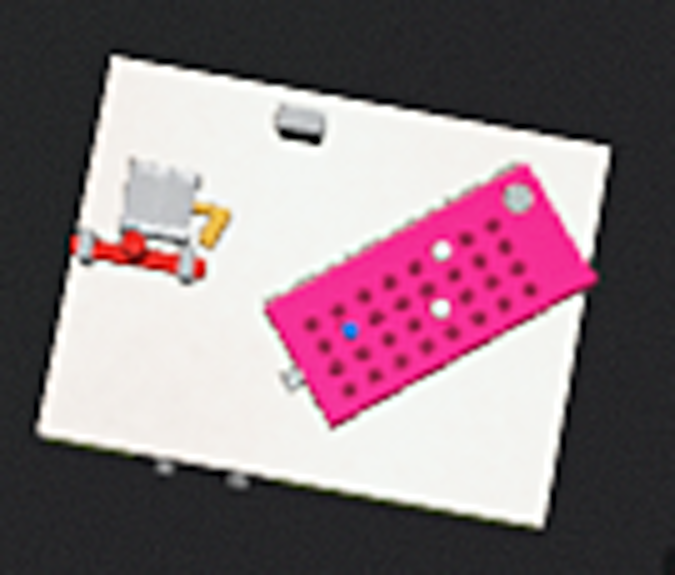

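The crop (5x, offset 250,90) shows platform corners at (111,55), (611,147), (545,527), (38,436). The pin is at (518,197), the tray's free-end corners at (267,303) and (333,427), and the knob at about (133,245).

```bash
cat > h.py <<'E'
import numpy as np, cv2
from scipy.optimize import least_squares
from scipy.spatial.transform import Rotation as R
from plant import manip, imaging
def ray(uv,K,T,z):
    fx,fy,cx,cy=K; d=T[:3,:3]@np.array([(uv[0]-cx)/fx,(uv[1]-cy)/fy,1]); o=T[:3,3]
    return o+d*(z-o[2])/d[2]
def tool():
    s=manip.get_state(); T=np.eye(4); q=s['tool_rot']; T[:3,:3]=R.from_quat([q[1],q[2],q[3],q[0]]).as_matrix(); T[:3,3]=s['eef_pos']; return s,T
def rot(a): return np.array([[np.cos(a),-np.sin(a)],[np.sin(a),np.cos(a)]])
def fit(loc,w,x0):
    loc=np.array(loc);w=np.array(w)[:,:2]
    r=least_squares(lambda p:((rot(p[2])@loc.T).T+p[:2]-w).ravel(),x0)
    return r.x,r.fun.reshape(-1,2)
E
python3 - <<'E'
from h import *
d=imaging.snapshot("top");K=[d[k] for k in("fx","fy","cx","cy")];T=np.array(d["cam_to_world"])
P=lambda u,v,z:ray(((u+.5)/5-.5+250,(v+.5)/5-.5+90),K,T,z)
# image up = world +x, left = +y
loc=[(.13,.17),(.13,-.17),(-.13,-.17),(-.13,.17),(.075,-.115),(-.0045,.125)]
w=[P(111,55,.04),P(611,147,.04),P(545,527,.04),P(38,436,.04),P(518,197,.08),P(133,245,.1)]
p,res=fit(loc,w,[.6,0,0]);print("deck",p);print(res*1000)
D=lambda x,y:rot(p[2])@[x,y]+p[:2]
pin=D(.075,-.115)
tr=[(0,0),(.02,.18),(-.07,.18),(-.03,.192)]
a,r=fit(tr,[P(518,197,.08),P(267,303,.07),P(333,427,.07),P(287,379,.056)],[*pin,.7]);print("tray",a,"rel",a[2]-p[2]);print(r*1000)
for n,q in dict(pin=pin,knob=D(-.0045,.125),stop=D(.095,.035),pc_home=D(.005,.04),pc=rot(a[2])@[-.07,.155]+a[:2]).items():print(n,q)
s,Tt=tool();print(Tt);w=imaging.snapshot("wrist");print(w["fx"],w["cx"],w["cy"],w["T_tool_cam"])
E
```

```text
deck [ 0.57276996 -0.00491504 -0.17796599]
[[-2.67265991 -1.2440704 ]
 [-0.27683859  1.58527977]
 [ 1.58143071  1.10944534]
 [ 1.27027159 -0.77802243]
 [-0.58519957 -0.23036326]
 [ 0.68299576 -0.44226903]]
tray [ 0.62707201 -0.13249098  0.5083728 ] rel 0.6863387862099759
[[ 0.25964288 -1.34553511]
 [-0.83593212  0.85990899]
 [ 2.74118092  0.51588485]
 [-2.16489168 -0.03025874]]
pin [ 0.62622717 -0.13137581]
knob [0.59046954 0.11890731]
stop [0.67246549 0.0127145 ]
pc_home [0.58477211 0.03356805]
pc [ 0.49047712 -0.03116559]
[[-9.03105198e-01  4.29418640e-01 -7.95534757e-04  2.46706942e-01]
 [ 4.29419361e-01  9.03104116e-01 -1.40254982e-03  5.18921658e-01]
 [ 1.16169678e-04 -1.60826806e-03 -9.99998700e-01  3.03176505e-01]
 [ 0.00000000e+00  0.00000000e+00  0.00000000e+00  1.00000000e+00]]
298.74931593866995 316.6273805624033 199.3287780801915 [[ 7.22872760e-04 -9.49581582e-01 -3.13519213e-01  8.13916098e-02]
 [ 9.99999544e-01  8.82060535e-04 -3.65897855e-04  3.93602445e-04]
 [ 6.23992789e-04 -3.13518805e-01  9.49581787e-01 -7.09767615e-02]
 [ 0.00000000e+00  0.00000000e+00  0.00000000e+00  1.00000000e+00]]
```

```bash
python3 -m inch '{"series":[[[-43.5,-42.1,0,0,0,0,-1],[-43.5,-42.1,0,0,0,0,-1],[-43.5,-42.1,0,0,0,0,-1],[-43.5,-42.1,0,0,0,0,-1],[-43.5,-42.1,0,0,0,0,-1],[-43.5,-42.1,0,0,0,0,-1],[-43.5,-42.1,0,0,0,0,-1],[-43.5,-42.1,0,0,0,0,-1],[-43.5,-42.1,0,0,0,0,-1],[-43.5,-42.1,0,0,0,0,-1]]]}' 40
python3 -m inch '{"series":[[[0,0,0,0,0,0.18,-1],[0,0,0,0,0,0.18,-1],[0,0,0,0,0,0.18,-1],[0,0,0,0,0,0.18,-1],[0,0,0,0,0,0.18,-1],[0,0,0,0,0,0.18,-1],[0,0,0,0,0,0.18,-1],[0,0,0,0,0,0.18,-1],[0,0,0,0,0,0.18,-1],[0,0,0,0,0,0.18,-1]]]}'
python3 -m inch '{"series":[[[0,0,0,0,0,0.18,-1],[0,0,0,0,0,0.18,-1],[0,0,0,0,0,0.03,-1],[0,0,0,0,0,0,-1]]]}'
python3 - <<'E'
from h import *
s,T=tool();print(np.round(T,4),s['wrist_force'],np.arctan2(T[1,0],T[0,0]),s['joints'])
w=imaging.snapshot("wrist");cv2.imwrite("pics/w1.png",w["color"]);np.save("w1T.npy",T@np.array(w["T_tool_cam"]))
E
```

```text
time_s: 1.45
eef_pos: [0.4594, -0.0497, 0.304]
tool_rot: [0.0, 0.22, 0.975, 0.0]
wrist_force: [0.6, 1.3, -0.9]
grip_width: 0.0001
grip_force: 0.0
time_s: 2.7
eef_pos: [0.4588, -0.0477, 0.3038]
tool_rot: [-0.0, 0.902, 0.431, -0.0]
wrist_force: [0.2, -1.0, 0.5]
grip_width: 0.0004
grip_force: 0.0
time_s: 3.2
eef_pos: [0.4589, -0.0477, 0.3038]
tool_rot: [-0.0, 0.968, 0.252, -0.0]
wrist_force: [0.5, 0.1, -0.5]
grip_width: -0.0002
grip_force: 0.0
[[ 8.727e-01  4.883e-01 -2.000e-04  4.589e-01]
 [ 4.883e-01 -8.727e-01  1.000e-04 -4.770e-02]
 [-1.000e-04 -1.000e-04 -1.000e+00  3.038e-01]
 [ 0.000e+00  0.000e+00  0.000e+00  1.000e+00]] [ 0.46286921  0.14654581 -0.48042424] 0.5101843121709889 [-1.95128434e-01  1.47372534e-01  1.72839307e+00  1.35070858e-05
  1.26602002e+00  8.65479535e-01]
```

View pics/w1.png

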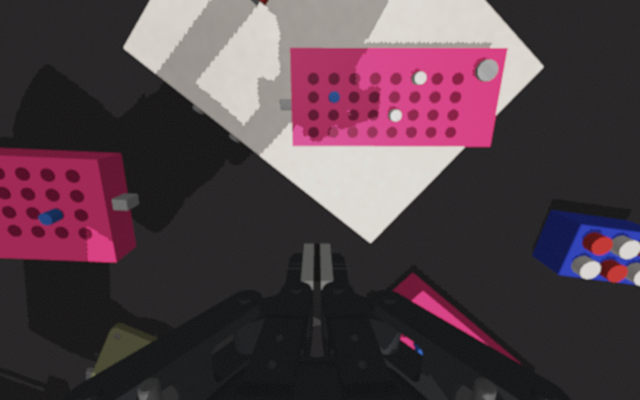

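The wrist view shows the tray square to the tool. Its robot-side face runs from (293,146) to (492,147), its far side from (290,48) to (507,48), and the pin is at (487,69). Deck corners are at (371,243), (544,67) and (124,47). I'll refit from these.

Run:
```python
from h import *
w=imaging.snapshot("wrist");K=[w[k] for k in("fx","fy","cx","cy")];T=np.load("w1T.npy")
P=lambda u,v,z:ray((u,v),K,T,z)
p,res=fit([(-.13,-.17),(.13,-.17),(-.13,.17),(.075,-.115)],[P(371,243,.04),P(544,67,.04),P(124,47,.04),P(487,69,.08)],[.57,0,-.18]);print("deck",p);print(res*1000)
a,r=fit([(-.07,.18),(-.07,-.02),(.02,-.02),(.02,.18),(0,0)],[P(293,146,.07),P(492,147,.07),P(507,48,.07),P(290,48,.07),P(487,69,.08)],[.62,-.13,.5]);print("tray",a,a[2]-p[2]);print(r*1000)
print("pin",rot(p[2])@[.075,-.115]+p[:2])
s,Tt=tool()
print("tcp in tray",rot(-a[2])@(Tt[:2,3]-a[:2]))
```

```text
deck [ 0.57472909 -0.00416078 -0.18322243]
[[ 0.78521711  1.00822014]
 [-0.02195484  0.88783766]
 [-0.32411677 -0.39797115]
 [-0.4391455  -1.49808664]]
tray [ 0.62770804 -0.13082365  0.51415099] 0.6973734254845416
[[-0.39860623 -0.29671627]
 [ 0.00546967  2.37460399]
 [ 0.67588055 -0.29465233]
 [-0.03080077 -0.36229039]
 [-0.25194307 -1.42094515]]
pin [ 0.62752083 -0.13090079]
tcp in tray [-0.10606022  0.15536097]
```

```bash
python3 -m inch '{"series":[[[0,0,46,0,0,0,-1],[0,0,46,0,0,0,-1],[0,0,46,0,0,0,-1],[0,0,46,0,0,0,-1],[10,0,0,0,0,0,-1],[5,0,0,0,0,0,-1],[0,0,0,0,0,0,-1]]]}'
python3 -m inch '{"series":[[[3,0,0,0,0,0,-1],[2,0,0,0,0,0,-1],[2,0,0,0,0,0,-1],[0,0,0,0,0,0,-1]]]}'
```

```text
time_s: 4.18
eef_pos: [0.4744, -0.0404, 0.1218]
tool_rot: [0.001, 0.968, 0.252, 0.002]
wrist_force: [-0.1, -1.0, -0.2]
grip_width: 0.0004
grip_force: 0.0
time_s: 4.68
eef_pos: [0.4784, -0.037, 0.12]
tool_rot: [0.0, 0.968, 0.251, 0.0]
wrist_force: [0.1, -0.5, 0.4]
grip_width: 0.0001
grip_force: 0.0
```

```bash
python3 -m inch '{"series":[[[2,0,0,0,0,0,-1],[2,0,0,0,0,0,-1],[0,0,0,0,0,0,-1]]]}'
python3 -m inch '{"series":[[[3.1,-1.6,0,0,0,0.02,-1],[3.1,-1.6,0,0,0,0.02,-1],[3.1,-1.6,0,0,0,0.02,-1],[3.1,-1.6,0,0,0,0.02,-1]]]}'
```

```text
time_s: 5.05
eef_pos: [0.4819, -0.035, 0.1198]
tool_rot: [-0.0, 0.968, 0.251, -0.0]
wrist_force: [0.3, -0.2, -0.5]
grip_width: 0.0001
grip_force: 0.0
time_s: 5.55
eef_pos: [0.4897, -0.0234, 0.1198]
tool_rot: [-0.0, 0.977, 0.212, -0.0]
wrist_force: [-0.4, -0.4, -1.1]
grip_width: 0.0002
grip_force: 0.7
```

```bash
python3 -m inch '{"series":[[[4,-1.6,0,0,0,0.02,-1],[4,-1.6,0,0,0,0.02,-1],[4,-1.6,0,0,0,0.02,-1],[4,-1.6,0,0,0,0.02,-1]]]}'
python3 - <<'E'
from h import *
p=np.array([.627,-.131])
s,T=tool();yaw=np.arctan2(T[1,0],T[0,0]);print(s['wrist_force'],s['time_s'],yaw,rot(-yaw)@(T[:2,3]-p))
w=imaging.snapshot("wrist");cv2.imwrite("pics/w2.png",w["color"])
E
```

```text
time_s: 6.05
eef_pos: [0.5014, -0.0111, 0.1198]
tool_rot: [-0.0, 0.985, 0.172, -0.001]
wrist_force: [-4.3, -0.3, 2.2]
grip_width: -0.0
grip_force: 2.0
[-4.30957499 -0.34204662  2.17367907] 6.05 0.3464664467919973 [-0.07745274  0.15542042]
```

View pics/w2.png

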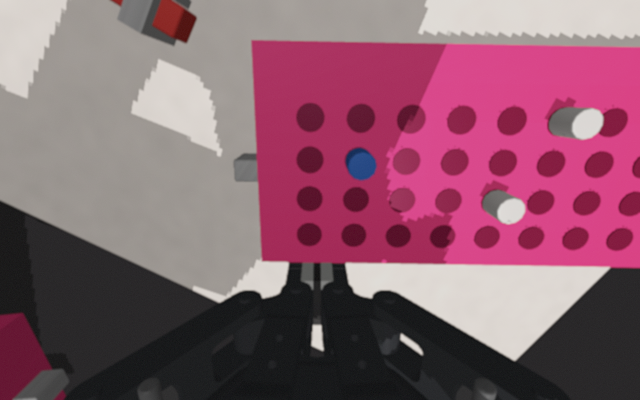

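Contact: the fingertips at (317,262) sit flush on the tray's face with about 4 N, and the lug is at (245,167). Next is the swing.

```bash
cat > c.py <<'E'
from h import *
p=np.array([.627,-.131])
s,T=tool();yaw=np.arctan2(T[1,0],T[0,0]);f=s['wrist_force']
print("t",s['time_s'],"F tool",T[:3,:3].T@f,"M",s['moment'],"yaw left",yaw+.181,"tray xy",rot(-yaw)@(T[:2,3]-p))
E
python3 -m inch '{"series":[[[4.7,-2.3,0,0,0,0.03,-1],[4.7,-2.3,0,0,0,0.03,-1],[4.7,-2.3,0,0,0,0.03,-1],[4.7,-2.3,0,0,0,0.03,-1],[4.7,-2.3,0,0,0,0.03,-1]]]}'; python3 c.py
```

```text
time_s: 6.72
eef_pos: [0.5213, 0.0065, 0.1198]
tool_rot: [-0.0, 0.995, 0.098, -0.0]
wrist_force: [-2.3, 0.7, -0.2]
grip_width: -0.0001
grip_force: 1.4
t 6.725 F tool [-2.12361438 -1.0967665   0.15138697] M [0.13414867 0.50248283 0.03802183] yaw left 0.37703530255225837 tray xy [-0.076888    0.15544492]
```

```bash
python3 -m inch '{"series":[[[4.7,-2.3,0,0,0,0.03,-1],[4.7,-2.3,0,0,0,0.03,-1],[4.7,-2.3,0,0,0,0.03,-1],[4.7,-2.3,0,0,0,0.03,-1],[4.7,-2.3,0,0,0,0.03,-1],[3.1,-1.5,0,0,0,0.02,-1]]]}'; python3 c.py
 python3 -m inch '{"series":[[[1.6,-0.8,0,0,0,0.01,-1],[1.6,-0.8,0,0,0,0.01,-1]]]}'; python3 c.py
```

```text
time_s: 7.48
eef_pos: [0.5467, 0.0224, 0.12]
tool_rot: [0.0, 1.0, 0.013, 0.0]
wrist_force: [-1.8, 1.1, -1.8]
grip_width: -0.0002
grip_force: 1.1
t 7.475 F tool [-1.7852727  -1.11774471  1.80358883] M [ 0.07279204  0.3566973  -0.03734173] yaw left 0.2074852287095827 tray xy [-0.07624303  0.1555146 ]
time_s: 7.72
eef_pos: [0.5493, 0.0239, 0.12]
tool_rot: [0.0, 1.0, 0.004, 0.0]
wrist_force: [-2.2, 0.3, -0.7]
grip_width: 0.0001
grip_force: 1.0
t 7.725 F tool [-2.16784297 -0.33151998  0.67106906] M [ 0.03216568  0.37118619 -0.04693809] yaw left 0.18818793415442273 tray xy [-0.0765906   0.15540641]
```

```bash
for i in 1; do python3 -m inch '{"series":[[[1.6,-0.8,0,0,0,0.01,-1],[1.6,-0.8,0,0,0,0.01,-1],[1.6,-0.8,0,0,0,0.01,-1],[1.6,-0.8,0,0,0,0.01,-1]]]}' >/dev/null; python3 c.py
python3 -m inch '{"series":[[[1.6,-0.8,0,0,0,0.01,-1],[1.6,-0.8,0,0,0,0.01,-1]]]}'>/dev/null; python3 c.py
python3 -m inch '{"series":[[[1.6,-0.8,0,0,0,0.01,-1],[1.6,-0.8,0,0,0,0.01,-1]]]}' >/dev/null; python3 c.py; done
```

```text
t 8.225 F tool [-2.10971101  1.13090838 -0.18724142] M [-0.03182376  0.34124212  0.01474718] yaw left 0.14812014372628843 tray xy [-0.07642568  0.15572944]
t 8.475 F tool [-6.07534062  1.81228235 -2.60179289] M [-0.34625662  0.81948025 -0.02210193] yaw left 0.128372185258927 tray xy [-0.07731609  0.15562471]
t 8.725 F tool [-5.88144949  3.04513347 -3.89372011] M [-0.3321234   0.95668831 -0.04399006] yaw left 0.10843051404967854 tray xy [-0.07812758  0.15556089]
```

```bash
for i in 1; do python3 -m inch '{"series":[[[1.6,-0.8,0,0,0,0.01,-1],[1.6,-0.8,0,0,0,0.01,-1]]]}' >/dev/null; python3 c.py
python3 -m inch '{"series":[[[1.6,-0.8,0,0,0,0.01,-1],[1.6,-0.8,0,0,0,0.01,-1]]]}'>/dev/null; python3 c.py
python3 -m inch '{"series":[[[1.6,-0.8,0,0,0,0.01,-1]]]}' >/dev/null; python3 c.py; done
```

```text
t 8.975 F tool [-3.71841373  1.297301    0.08967719] M [-0.2168067   0.5197298  -0.02612658] yaw left 0.08807092031721007 tray xy [-0.07730994  0.15581868]
t 9.225 F tool [-3.21803244  0.49345948  2.26489091] M [-0.10429941  0.47998624 -0.04307802] yaw left 0.06810060109036684 tray xy [-0.07623903  0.1562604 ]
t 9.35 F tool [-3.10596585  1.5441058   1.76314419] M [-0.07030784  0.49815618 -0.04063948] yaw left 0.05821050446754551 tray xy [-0.07617021  0.15633751]
```

```bash
python3 -m inch '{"series":[[[1.6,-0.8,0,0,0,0.01,-1]]]}' >/dev/null; python3 c.py
python3 -m inch '{"series":[[[1.6,-0.8,0,0,0,0.01,-1]]]}' >/dev/null; python3 c.py
python3 - <<'E'
from h import *
w=imaging.snapshot("wrist");cv2.imwrite("pics/w3.png",w["color"])
E
```

```text
t 9.475 F tool [-2.65904466  0.65994219  1.72224547] M [-0.03658089  0.51399474 -0.01204244] yaw left 0.048137879501485875 tray xy [-0.07621484  0.15634325]
t 9.6 F tool [-2.57326657  0.69909656  2.08482359] M [-0.02174607  0.49861126 -0.05012318] yaw left 0.038142521535715124 tray xy [-0.07622043  0.15636627]
```

View pics/w3.png

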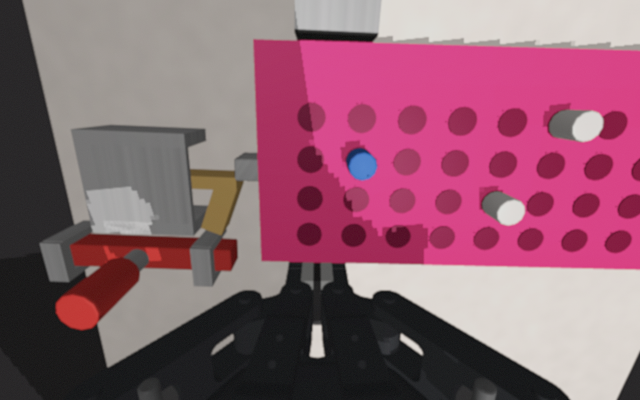

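Run:
```python
import cv2
a=cv2.imread("pics/w3.png")[10:270,180:400]
cv2.imwrite("pics/w3c.png",cv2.resize(a,None,fx=2.3*1.0,fy=2.3,interpolation=cv2.INTER_CUBIC))
```

```text
(no output)
```

View pics/w3c.png

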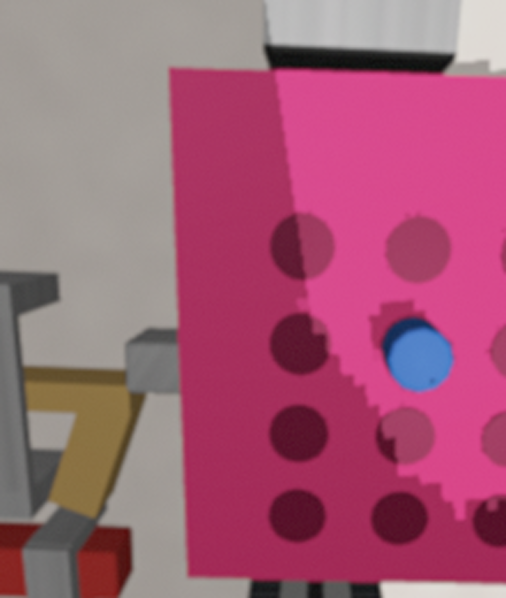

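The crop shows the lug (crop 130-180, 330-390) over the catch nose at (145,390). A gap of about 3.5 mm is left between the tray edge and the stop (crop y 70 vs 48). I'll continue in small steps.

```bash
for i in 1; do
python3 -m inch '{"series":[[[0.8,-0.4,0,0,0,0.005,-1]]]}' >/dev/null; python3 c.py
python3 -m inch '{"series":[[[0.8,-0.4,0,0,0,0.005,-1]]]}' >/dev/null; python3 c.py
python3 -m inch '{"series":[[[0.5,-0.2,0,0,0,0.003,-1]]]}' >/dev/null; python3 c.py
python3 -m inch '{"series":[[[0.5,-0.2,0,0,0,0.003,-1]]]}' >/dev/null; python3 c.py; done
```

```text
t 9.775 F tool [-1.93102733 -0.6202661   0.44611838] M [ 0.12258153  0.25800448 -0.02334504] yaw left 0.03343260961195693 tray xy [-0.07572986  0.15654488]
t 9.9 F tool [-2.20618402  0.54551732  0.15816246] M [ 0.0228899   0.40843339 -0.04422972] yaw left 0.028418696529298154 tray xy [-0.07545655  0.15655526]
t 10.025 F tool [-3.08433304 -0.18488617 -1.2775394 ] M [0.14973267 0.49163725 0.02753245] yaw left 0.025625049358824425 tray xy [-0.07579988  0.15640119]
t 10.15 F tool [-4.16367213  0.40513388 -2.38427559] M [-0.02472437  0.68871106 -0.0677995 ] yaw left 0.022658250030239857 tray xy [-0.07619709  0.15622498]
```

```bash
for i in 1; do
python3 -m inch '{"series":[[[0.5,-0.2,0,0,0,0.003,-1]]]}' >/dev/null; python3 c.py
python3 -m inch '{"series":[[[0.5,-0.2,0,0,0,0.003,-1]]]}' >/dev/null; python3 c.py
python3 -m inch '{"series":[[[0.5,-0.2,0,0,0,0.003,-1]]]}' >/dev/null; python3 c.py;done
```

```text
t 10.275 F tool [-5.71825483  0.54999264 -4.85963851] M [-0.09913633  0.86294797 -0.03752446] yaw left 0.019679200034129235 tray xy [-0.0765914   0.15608413]
t 10.4 F tool [-6.23018557  1.44022571 -4.83331901] M [-0.06231332  0.91427101 -0.01991434] yaw left 0.016611978900769653 tray xy [-0.07698567  0.15590526]
t 10.525 F tool [-7.81724129  1.5970991  -3.96593003] M [-0.13125612  1.06312998  0.0162198 ] yaw left 0.013661533495357786 tray xy [-0.07737048  0.15577112]
```

Run:
```python
from h import *
w=imaging.snapshot("wrist")["color"];cv2.imwrite("pics/w4.png",w)
cv2.imwrite("pics/w4c.png",cv2.resize(w[10:270,180:400],None,fx=2.3,fy=2.3,interpolation=cv2.INTER_CUBIC))
```

```text
(no output)
```

View pics/w4c.png

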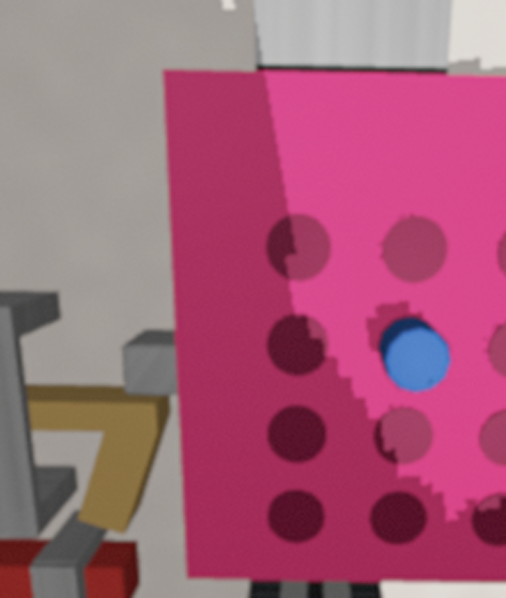

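The catch nose has snapped out to (167,400), behind the lug, and the tray edge meets the stop. Next I press up to 12 N and hold.

```bash
python3 -m inch '{"series":[[[0.5,0,0,0,0,0,-1],[0.5,0,0,0,0,0,-1],[0,0,0,0,0,0,-1]]]}' >/dev/null; python3 c.py
python3 -m inch '{"series":[[[0.4,0,0,0,0,0,-1],[0,0,0,0,0,0,-1]]]}' >/dev/null; python3 c.py
```

```text
t 10.95 F tool [-8.09640336  0.4774462  -6.25063345] M [ 0.02315302  1.29604293 -0.06774911] yaw left 0.013700720005977968 tray xy [-0.07726159  0.15578553]
t 11.2 F tool [-8.65399866  2.28316611 -6.53983089] M [-0.03571274  1.37113968 -0.12059005] yaw left 0.013702351550387598 tray xy [-0.0771919   0.15580406]
```

```bash
python3 -m inch '{"series":[[[0.5,0,-0.5,0,0,0,-1],[0,0,0,0,0,0,-1]]]}' >/dev/null; python3 c.py
python3 -m inch '{"series":[[[0.8,0,-0.5,0,0,0,-1],[0,0,0,0,0,0,-1]]]}' >/dev/null; python3 c.py
```

```text
t 11.45 F tool [-8.84027705  0.61010476 -3.43504932] M [ 0.03150786  1.37833215 -0.05216203] yaw left 0.013683857260152449 tray xy [-0.07711674  0.15577557]
t 11.7 F tool [-8.26308449  0.30646412 -2.44274142] M [ 0.10863561  1.46438507 -0.0828018 ] yaw left 0.013580752858704692 tray xy [-0.07704893  0.15577142]
```

```bash
python3 -m inch '{"series":[[[1,0,0,0,0,0,-1],[0,0,0,0,0,0,-1]]]}' >/dev/null; python3 c.py
python3 -m inch '{"series":[[[1,0,0,0,0,0,-1]]]}' >/dev/null; python3 c.py
python3 -m inch '{"series":[[[0,0,0,0,0,0,-1]]]}' >/dev/null; python3 c.py
```

```text
t 11.95 F tool [-11.53437273   0.92551794  -4.93574462] M [ 0.1351252   1.71060967 -0.0121761 ] yaw left 0.013595056101178282 tray xy [-0.07692365  0.155785  ]
t 12.075 F tool [-15.10311587   0.29078717  -6.9838931 ] M [ 0.30230663  2.10933583 -0.0324228 ] yaw left 0.013562390740117003 tray xy [-0.07680352  0.155771  ]
t 12.2 F tool [-13.85390435  -0.16895452  -6.06318545] M [ 0.28582572  1.9960752  -0.01341715] yaw left 0.01359457281086765 tray xy [-0.0768027   0.15577891]
```

```bash
python3 -m inch '{"series":[[[-0.5,0,-0.2,0,0,0,-1],[0,0,0,0,0,0,-1]]]}' >/dev/null; python3 c.py
for i in 1 2 3; do python3 -m inch '{"series":[[[0,0,0,0,0,0,-1],[0,0,0,0,0,0,-1],[0,0,0,0,0,0,-1]]]}' >/dev/null; python3 c.py;done
```

```text
t 12.45 F tool [-11.31712863   0.71024467  -3.36449677] M [ 0.20523992  1.7755768  -0.06491112] yaw left 0.013528992643698723 tray xy [-0.07689909  0.15574985]
t 12.825 F tool [-13.0576473    0.16239708  -4.21715269] M [0.18822226 1.82891503 0.0193192 ] yaw left 0.013603640768096503 tray xy [-0.07686765  0.1557676 ]
t 13.2 F tool [-11.88931343  -0.21005866  -3.29680327] M [0.2288596  1.73146768 0.03394301] yaw left 0.013631700847657385 tray xy [-0.07686645  0.1557977 ]
t 13.575 F tool [-11.5529256    0.43230121  -3.36262783] M [ 0.23270039  1.76492332 -0.07741093] yaw left 0.013580538952741361 tray xy [-0.07685401  0.15575907]
```

The 12 N hold lasted over 1 s. I'll back off, lift, and work out the move to the far side of the knob.

```bash
python3 -m inch '{"series":[[[-2,0,0,0,0,0,-1],[-5,0,0,0,0,0,-1],[-20,0,0,0,0,0,-1],[0,0,-40,0,0,0.015,-1],[0,0,-35,0,0,0,-1],[0,0,0,0,0,0,-1]]]}'
python3 - <<'E'
from h import *
s,T=tool();print(s['wrist_force'])
dk=np.array([.574,-.0045]);tg=rot(-.181)@[-.0045,.163]+dk
print(T[:3,:3].T@np.array([*(tg-T[:2,3]),.150-T[2,3]])*1000)
w=imaging.snapshot("wrist");K=[w[k] for k in("fx","fy","cx","cy")];C=np.linalg.inv(T@np.array(w["T_tool_cam"]))
for n,q in dict(knob=(-.0045,.125,.1),stopc=(.095,.035,.07),hous=(.011,.095,.065)).items():
    a=C@[*(rot(-.181)@q[:2]+dk),q[2],1];print(n,K[0]*a[0]/a[2]+K[2],K[1]*a[1]/a[2]+K[3])
cv2.imwrite("pics/w5.png",w["color"])
E
```

```text
time_s: 14.32
eef_pos: [0.5597, 0.0394, 0.2]
tool_rot: [-0.0, 0.996, -0.091, 0.006]
wrist_force: [0.5, -0.4, 0.0]
grip_width: 0.0002
grip_force: 0.0
[ 0.53538926 -0.3683757   0.03016388]
[  16.77253579 -122.33466953   50.44174313]
knob 179.5701748215449 210.13610678002766
stopc 326.8815021823824 38.633404274107676
hous 240.6190028012528 172.76958664478772
```

View pics/w5.png

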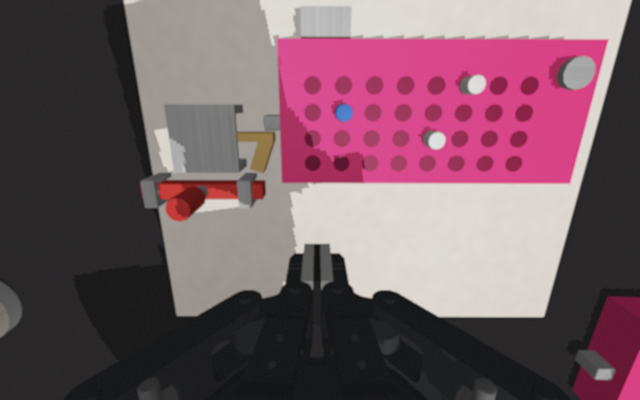

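Knob seen at (178,208), predicted (180,210), so the deck fit is good. The tray is home with the catch behind the lug. Moving to the knob's far side and down.

```bash
python3 -m inch '{"series":[[[6,-41,0,0,0,0,-1],[6,-41,0,0,0,0,-1],[5,-41,0,0,0,0,-1],[0,0,0,0,0,0,-1],[0,0,25,0,0,0,-1],[0,0,25,0,0,0,-1],[0,0,0,0,0,0,-1]]]}'; python3 c.py
cat > k.py <<'E'
from h import *
s,T=tool();print("t",s['time_s'],"deck",rot(.181)@(T[:2,3]-[.574,-.0045]),T[2,3],"F tool",T[:3,:3].T@s['wrist_force'])
E
python3 k.py
python3 -m inch '{"series":[[[0,4,0,0,0,0,-1],[0,4,0,0,0,0,-1],[0,4,0,0,0,0,-1],[0,4,0,0,0,0,-1],[0,4,0,0,0,0,-1]]]}'>/dev/null; python3 k.py
python3 -m inch '{"series":[[[0,4,0,0,0,0,-1],[0,4,0,0,0,0,-1],[0,4,0,0,0,0,-1],[0,4,0,0,0,0,-1],[0,4,0,0,0,0,-1]]]}'>/dev/null; python3 k.py
```

```text
time_s: 15.25
eef_pos: [0.5927, 0.1561, 0.1433]
tool_rot: [0.001, 0.996, -0.091, -0.003]
wrist_force: [0.4, -0.4, 0.1]
grip_width: -0.0
grip_force: 0.0
t 15.25 F tool [ 0.48678977  0.31389528 -0.08638116] M [-0.01128938 -0.03807404 -0.04107859] yaw left -0.0016988257300724896 tray xy [-0.0859132   0.27612696]
t 15.25 deck [-0.0105381  0.1613797] 0.14327756832811944 F tool [ 0.48678977  0.31389528 -0.08638116]
t 15.875 deck [-0.00846098  0.14303838] 0.14667350455620543 F tool [-0.16157794 -0.90793973 -0.36010073]
t 16.5 deck [-0.00870267  0.12268486] 0.14610125913727923 F tool [ 0.23423204 -1.53834111 -1.41371672]
```

```bash
python3 -m inch '{"series":[[[0,4,0,0,0,0,-1],[0,4,0,0,0,0,-1],[0,4,0,0,0,0,-1]]]}'>/dev/null; python3 k.py
for i in 1 2 3; do python3 -m inch '{"series":[[[0,1.5,0,0,0,0,-1],[0,1.5,0,0,0,0,-1]]]}'>/dev/null; python3 k.py;done
```

```text
t 16.875 deck [-0.00876131  0.11065755] 0.14611525118268145 F tool [ 0.4692024  -1.77259533 -0.95099076]
t 17.125 deck [-0.00884295  0.10781174] 0.1460807195996469 F tool [ 0.96889834 -2.61694303 -0.19847403]
t 17.375 deck [-0.0088697   0.10489166] 0.1460780420290635 F tool [ 0.90726177 -1.27270536 -0.31487898]
t 17.625 deck [-0.0088129   0.10225186] 0.14613928727793973 F tool [ 0.82012641 -5.88844091 -0.22699941]
```

Force rises at about the expected end (102.5 mm). One more nudge to confirm.

```bash
python3 -m inch '{"series":[[[0,1,0,0,0,0,-1],[0,1,0,0,0,0,-1]]]}'>/dev/null; python3 k.py
python3 -m inch '{"series":[[[0,1,0,0,0,0,-1],[0,0,0,0,0,0,-1]]]}'>/dev/null; python3 k.py
python3 -m inch '{"series":[[[0,-4,0,0,0,0,-1],[0,-16,0,0,0,0,-1],[0,0,-50,0,0,0,-1],[0,0,-50,0,0,0,-1],[-40,30,0,0,0,0,-1],[-10,30,0,0,0,0,-1],[0,0,0,0,0,0,-1]]]}'
python3 - <<'E'
from h import *
s,T=tool()
w=imaging.snapshot("wrist");K=[w[k] for k in("fx","fy","cx","cy")];C=np.linalg.inv(T@np.array(w["T_tool_cam"]))
for n,q in dict(knob_closed=(-.0045,.08,.1),trayc=(.005,.065,.07),stop=(.095,.035,.07)).items():
    a=C@[*(rot(-.181)@q[:2]+[.574,-.0045]),q[2],1];print(n,K[0]*a[0]/a[2]+K[2],K[1]*a[1]/a[2]+K[3])
cv2.imwrite("pics/w6.png",w["color"])
E
```

```text
t 17.875 deck [-0.00877011  0.101906  ] 0.14622273642186434 F tool [  0.37863809 -10.90997718   0.44634409]
t 18.125 deck [-0.00882115  0.10180839] 0.14626696094104447 F tool [ -0.24992025 -10.44395589   0.76373933]
time_s: 19.0
eef_pos: [0.5249, 0.0632, 0.2462]
tool_rot: [0.0, 0.996, -0.092, -0.001]
wrist_force: [-0.5, 1.3, 1.4]
grip_width: 0.0
grip_force: 0.0
knob_closed 285.6975649838152 135.6046137974061
trayc 307.6531095684226 119.25721087719252
stop 348.71061970086987 -12.718958424364274
```

View pics/w6.png

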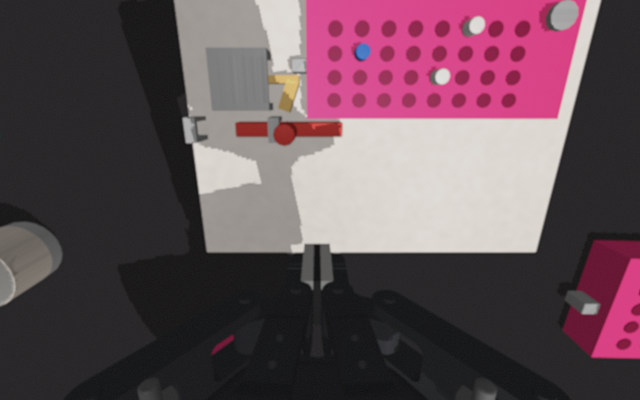

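The knob is at (284,134), predicted (286,136) for fully across. The bar lies in front of the tray's face, the tray is home with the catch out behind the lug, and the robot is clear.

```bash
python3 -c "
from plant import manip
print(manip.finish_job())"
```

```text
the job is handed in; nothing more can be done
None
```

The tray is seated on the stop with the catch snapped out behind its lug, was held at about 12 N for just over one second (peak reading about 15 N along the push, about 17 N in total), and is locked in by the fully closed red bolt; the job was handed in at about 19 s, and I never went near the blue rack, tip box or jar.

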